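Finish the slat crib in the airing box and hold its lid at 60 degrees

TASK

Finish the slat crib in the airing box: lay the two pale loose slats crosswise on the middle pair, each one straight above one of the dark bottom slats and in line with it. Then bring the lid, which leans back open and has a bar to grip, forward without letting it drop, and finish holding it still 60 degrees open (measured from shut) so that a workmate can fit the lid stay: the program ends with the gripper still holding the lid. Leave the middle slats in place and the other things on the table undisturbed.

Things in the scene. Friction and masses are not known exactly. Their poses are not given: they have to be found in the camera images.
- box: open plywood airing box, fixed, 165 (x) x 200 (y) x 60 mm, walls 8 mm, inner floor at z = 12 mm. Origin at the centre of its underside; x points from the front wall (brass vent bushes) to the hinge wall, z up. The crib's bottom pair, two dark slats of 120 x 22 x 14 mm, is glued to the floor: along x, centred at x = 0, y = +40 and -40 mm, tops at z = 26 mm.
- mid_slat_1: middle-layer slat of the crib (medium brown, loose), 120 x 22 x 14 mm (its x, y, z), 40 g nominal; origin at the centre of its underside, x along its length. It lies across the bottom pair, along the box's y, at box x = -40 mm; its top is at box z = 40 mm.
- mid_slat_2: the other middle-layer slat, the same but at box x = +40 mm.
- slat_1: pale loose slat lying flat on the table left of the box, 120 x 22 x 14 mm (its x, y, z), 40 g nominal; origin at the centre of its underside, x along its length. Behind the slats a block of fixed amber bottles, 143 mm tall, begins at world x = 0.56 m.
- slat_2: second pale loose slat, farther left, 120 x 22 x 14 mm (its x, y, z), 40 g nominal; origin at the centre of its underside, x along its length
- lid (a joint): opening angle of the lid, rad: 0 = shut (level on the box), 1.57 = upright, 1.7 = leaning back on its stop, as at the start. Plywood, 9 mm thick, 200 mm wide, 167 mm from hinge to free edge, 0.4 kg. The hinge is free: let go below 1.57 it falls shut, above that back to the stop.
- lid_hinge (a point): middle of the hinge line, on top of the box's rear wall (box x = +82.5 mm, z = 60 mm), running along the box's y. The lid's round dark steel grip bar, 12 mm thick, 88 mm free between its posts, is parallel to it, 32 mm beyond the lid's free edge; its centre in the box's frame: hinge + 199 mm * (-cos a, 0, sin a) + 4.5 mm * (sin a, 0, cos a) at lid angle a.
- tamper: wooden-handled tamper with a pale round foot, 42 mm across, 83 mm tall, upright; a bystander, origin at the centre of its underside
- jar_lid: cream jar lid lying flat, 59 mm across, 14 mm tall; a bystander, origin at the centre of its underside
- lotion_bottle: amber bottle with a cream cap, 58 mm across, 143 mm tall; a bystander, origin at the centre of its underside
- balm_jar: brown jar with a cream lid, 59 mm across, 66 mm tall; a bystander, origin at the centre of its underside
- label_roll: white label roll standing on its end, 80 mm across, 38 mm tall; a bystander, origin at the centre of its underside

How it is judged:
On the way, in this order (a step that is already met when the one before it is completed fails the run):
1. both pale slats lie on the middle pair, straight above the bottom slats, and are let go, the lid still open (((y of slat_1 in the frame of box between 0.024 and 0.056 m and x of slat_1 in the frame of box between -0.015 and 0.015 m and z of slat_1 in the frame of box between 0.034 and 0.046 m and angle between the x axis of each of slat_1, slat_2 and the x axis of box, either way round below 0.2 rad and angle between each of slat_1, slat_2's own z axis and vertical below 0.1 rad and y of slat_2 in the frame of box between -0.056 and -0.024 m and x of slat_2 in the frame of box between -0.015 and 0.015 m and z of slat_2 in the frame of box between 0.034 and 0.046 m) or (y of slat_1 in the frame of box between -0.056 and -0.024 m and x of slat_1 in the frame of box between -0.015 and 0.015 m and z of slat_1 in the frame of box between 0.034 and 0.046 m and angle between the x axis of each of slat_1, slat_2 and the x axis of box, either way round below 0.2 rad and angle between each of slat_1, slat_2's own z axis and vertical below 0.1 rad and y of slat_2 in the frame of box between 0.024 and 0.056 m and x of slat_2 in the frame of box between -0.015 and 0.015 m and z of slat_2 in the frame of box between 0.034 and 0.046 m)) and distance of each of mid_slat_1, mid_slat_2 from where it was at the start of the episode below 0.015 m and linear speed of each of slat_1, slat_2 below 0.03 m/s and contact force between the fingers and slat_1 below 0.1 N and contact force between the fingers and slat_2 below 0.1 N and value of joint lid above 1.3 rad), for 0.2 s.
2. the lid is held by the fingers between 54 and 66 degrees (value of joint lid between 0.942477 and 1.15192 rad and velocity of joint lid between -0.1 and 0.1 rad/s and contact force between the fingers and lid above 0.5 N), for 0.2 s.
At the end, for the whole second after the job is handed in: Lid held by the fingers (over 0.5 N) and still at 60 degrees open, within 6 degrees; both pale slats rest flat on the middle pair, one above each bottom slat, within 16 mm sideways, 15 mm lengthways and 0.2 rad; the middle slats are within 15 mm of where they began (all of step 2 and ((y of slat_1 in the frame of box between 0.024 and 0.056 m and x of slat_1 in the frame of box between -0.015 and 0.015 m and z of slat_1 in the frame of box between 0.034 and 0.046 m and angle between the x axis of each of slat_1, slat_2 and the x axis of box, either way round below 0.2 rad and angle between each of slat_1, slat_2's own z axis and vertical below 0.1 rad and y of slat_2 in the frame of box between -0.056 and -0.024 m and x of slat_2 in the frame of box between -0.015 and 0.015 m and z of slat_2 in the frame of box between 0.034 and 0.046 m) or (y of slat_1 in the frame of box between -0.056 and -0.024 m and x of slat_1 in the frame of box between -0.015 and 0.015 m and z of slat_1 in the frame of box between 0.034 and 0.046 m and angle between the x axis of each of slat_1, slat_2 and the x axis of box, either way round below 0.2 rad and angle between each of slat_1, slat_2's own z axis and vertical below 0.1 rad and y of slat_2 in the frame of box between 0.024 and 0.056 m and x of slat_2 in the frame of box between -0.015 and 0.015 m and z of slat_2 in the frame of box between 0.034 and 0.046 m)) and distance of each of mid_slat_1, mid_slat_2 from where it was at the start of the episode below 0.015 m and linear speed of each of slat_1, slat_2 below 0.03 m/s); the arm keeps its last pose, push and grip.
It fails at once if the lid drops below 35 degrees (value of joint lid below 0.610865 rad).
It fails at once if a bystander is pushed more than 30 mm away or tipped (distance of any of tamper, jar_lid, lotion_bottle, balm_jar, label_roll from where it was at the start of the episode above 0.03 m or angle between any of tamper, jar_lid, lotion_bottle, balm_jar, label_roll's own z axis and vertical above 0.5 rad).
It also fails if it takes over 64 s, if anything falls off the work surface, if the arm or the gripper's body presses on something with over 40 N, if the wrist force passes 120 N, or if a joint passes its speed limit or range.

ROBOT

A 6-joint arm with a two-finger parallel gripper is mounted at the origin on a cart in front of the work surface, level with it; the furniture and walls round the work are solid. World frame = base frame: x ahead of the robot, y to its left, z up, the work surface at z = 0. Lengths are in m, angles in rad, forces in N, time in s.
With the tool pointing down it reaches from about 0.25 to 0.725 m from the base axis. Payload 9.7 kg.
Tool frame: the origin (TCP) lies at the very end of the fingers, on their centre line; the grasp point (between the pads) lies 19 mm behind it; z points along the fingers, y is the line along which they close (so a half turn about z gives the same grasp; the last joint's range is limited). The gripper opens to 85 mm and grips with 20 to 120 N. Pads are 22 mm wide; open, the fingers measure 114 mm over their backs; the gripper's body (76 mm by 85 mm) begins 54 mm behind the grasp point. The pads swing forward as they close: fully open they stand 13 mm farther back than shut.
Start: joints at [1.32, 0.087, 0.176, 1.66, 0, 1.571], TCP at [0.136, 0.533, 0.197] pointing down, gripper open.
Joint ranges: [-3.13, 3.13], [-0.85, 1.81], [-1.15, 1.24], [-2.2, 2.28], [-1.44, 1.52], [-3.14, 3.14]. Speed limits (rad/s): [2.22, 2.22, 2.57, 3.14, 3.14, 3.14].

INTERFACE

Orientations are given as a rotation vector (axis times angle).
In Python, from bench import manip, cams gives the robot as it stands. Calls block until the motion is done:
- manip.move_to(position, orientation): joint-space move of the TCP to a pose.
- manip.servo_line(position, ori=None, rate=0.15, max_force=None): straight line of the TCP; ori=None keeps the orientation; rate is the mean speed in m/s. With max_force (N) it stops when the force on the tool has changed by that much, and returns True; else False.
- manip.move_joints(angles): joint-space move.
- manip.set_gripper(opening, effort=None): opening from 0.0 (shut) to 1.0 (fully open); effort is the grip in N (None keeps the last); returns when the fingers have stopped.
- manip.wait(seconds).
- manip.solve_ik(position, orientation): joint angles nearest the present ones, or None.
- cams.camera(name): name is "scene" or "top" or "wrist"; returns the picture (480x640x3 uint8, red, green, blue); there is no depth.
- cams.camera_info(name): a dict with "intrinsics" (3x3 intrinsics, pixels), "T" (4x4, takes a point from camera to world coordinates). Camera axes: x right, y down, z forward; pixel columns grow to the right and rows downward; lengths in m; the calibration is good to about 2 mm. The wrist camera is an equidistant fisheye: a pixel r from the principal point sees the ray r / f radians off the axis. A picture is of the moment at which its call begins: read the wrist's pose just before it. camera_info takes no time and is no camera call; for the wrist camera it gives the pose at the moment of the call.
A pose or a line that the arm cannot do raises manip.Unreachable and nothing moves.
- manip.close_job(): hands the job in; it is judged then, once.
Readings, each from a call of its own:
- manip.read_time_s(): time.
- manip.read_joint_positions(): joint angles.
- manip.read_joint_velocities(): joint speeds.
- manip.read_joint_efforts(): joint torques, N m.
- manip.read_ee_pos(): TCP position.
- manip.read_eef_rot(): TCP orientation.
- manip.read_force(): force on the tool from outside, world axes, zero at the start.
- manip.read_moment(): the same for the moment, N m.
- manip.read_gripper_width(): opening from 0.0 (shut) to 1.0 (fully open).
- manip.read_grasp_force(): force on a finger pad.
Only numpy, scipy, OpenCV 4.12 (cv2) and the standard library are available. Lean on these libraries where they do the work, as an engineer would, in place of code of your own. Each camera call takes 0.05 s, during which the arm holds its last target. There are 200 camera calls.

## Working session

There is one attempt and no reset: what is moved stays moved. The work goes in short steps, each a Python script; the robot and the scene stay as the last script left them, time stands still between calls to the robot, and variables do not carry over. Pictures are saved under pics/ and viewed, at most 10 in all, crops included, and the job is handed in when it is done.

```bash
mkdir -p pics; ls
python3 - <<'E'
from bench import manip, cams
import cv2
for n in ("scene","top"):
    cv2.imwrite(f"pics/{n}0.png",cams.camera(n)[:,:,::-1])
    i=cams.camera_info(n);print(n,i["intrinsics"],i["T"])
print(manip.read_eef_rot(),manip.read_time_s(),manip.read_ee_pos())
E
```

```text
pics
scene [[487.97115645   0.         316.28592073]
 [  0.         487.97115645 237.30496468]
 [  0.           0.           1.        ]] [[ 0.89789744 -0.34168934  0.27754024  0.13168287]
 [-0.44013664 -0.68575767  0.57966901 -0.91019796]
 [-0.00774137 -0.64263895 -0.76613005  1.1611773 ]
 [ 0.          0.          0.          1.        ]]
top [[541.27358469   0.         305.32895125]
 [  0.         541.27358469 240.16153571]
 [  0.           0.           1.        ]] [[-1.20286662e-02 -9.94060995e-01  1.08157521e-01  3.40167192e-01]
 [-9.99927560e-01  1.20046359e-02 -8.73305043e-04 -9.23442872e-02]
 [-4.30273182e-04 -1.08160191e-01 -9.94133385e-01  1.62570138e+00]
 [ 0.00000000e+00  0.00000000e+00  0.00000000e+00  1.00000000e+00]]
[-3.92925637e-01 -3.11676243e+00  1.75166065e-03] 0.1 [0.13643018 0.53259178 0.19686777]
```

View pics/top0.png

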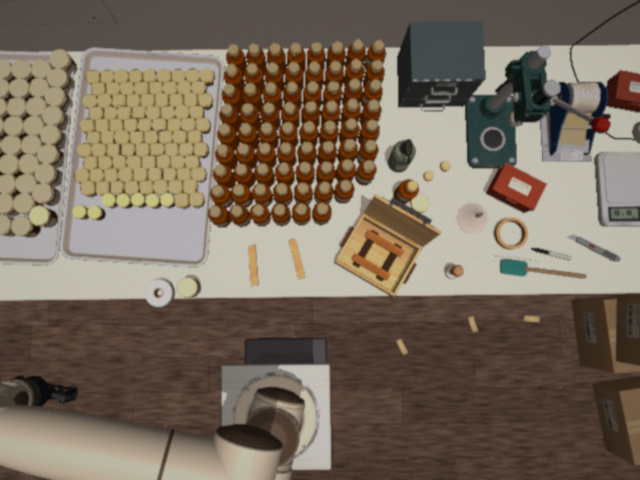

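View pics/scene0.png

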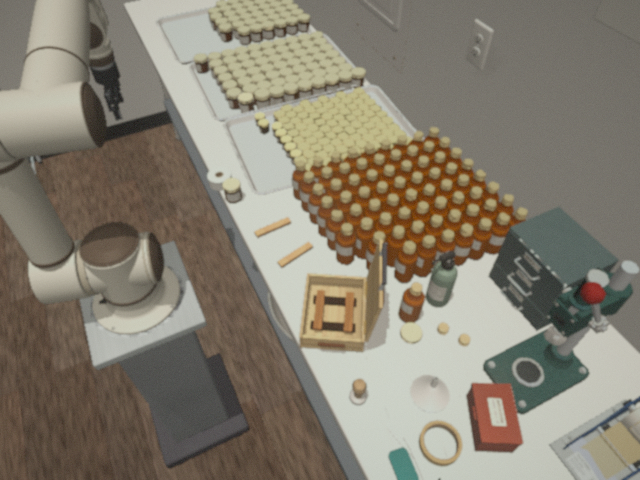

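The top view shows the box at about (385,250), turned roughly 30°. The slats are at (253,265) and (297,258), the tamper at (456,270), the label roll at (159,292) and the balm jar at (187,287). I'll enlarge the box and slats.

Run:
```python
import cv2
a=cv2.imread("pics/top0.png")[185:300,240:445]
b=cv2.imread("pics/scene0.png")[210:360,245:445]
cv2.imwrite("pics/topc.png",cv2.resize(a,None,fx=3.9,fy=3.9,interpolation=cv2.INTER_CUBIC))
cv2.imwrite("pics/scenec.png",cv2.resize(b,None,fx=4,fy=4,interpolation=cv2.INTER_CUBIC))
```

```text
(no output)
```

View pics/topc.png

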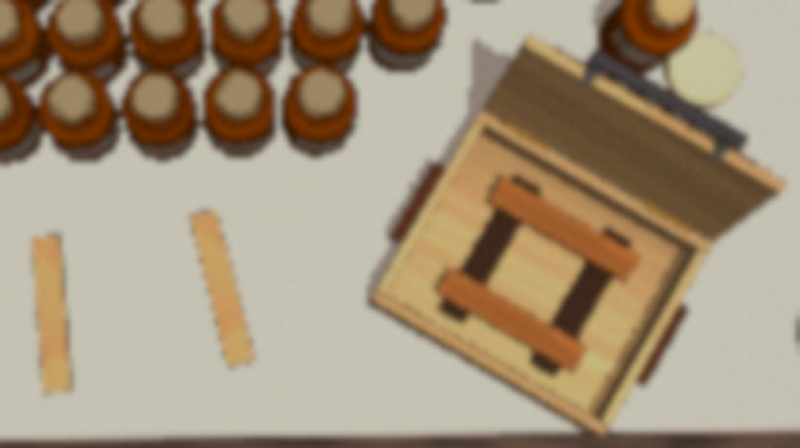

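View pics/scenec.png

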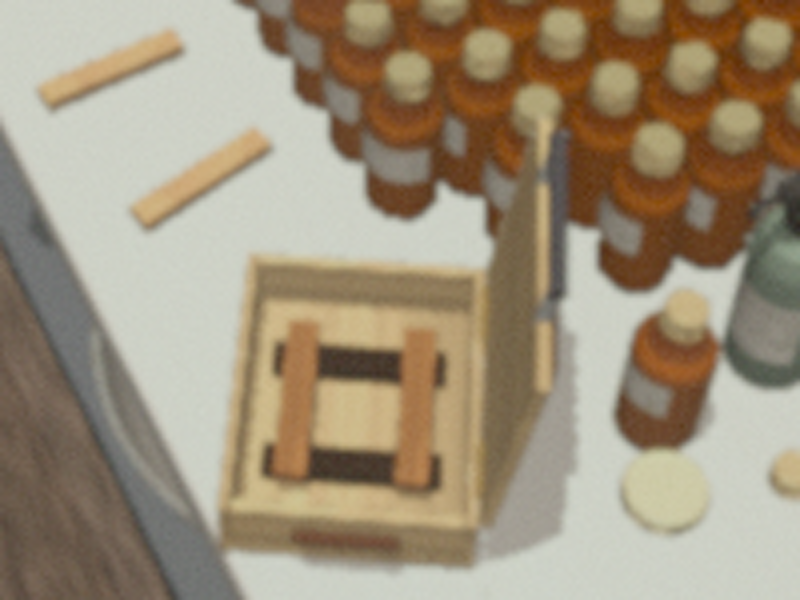

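The crops give usable corners for the box rim, middle slats and pale slats in both views. I'll fit the poses from those.

```bash
cat > fit.py <<'E'
import numpy as np, json
from scipy.optimize import least_squares
from bench import cams
C={n:cams.camera_info(n) for n in("top","scene")}
off={"top":(240,185,3.9),"scene":(245,210,4.)}
def proj(n,P):
    T=C[n]["T"];q=(P-T[:3,3])@T[:3,:3]@C[n]["intrinsics"].T
    return q[:,:2]/q[:,2:]
def px(n,l):
    a,b,s=off[n]; return (np.array(l,float)+.5)/s-.5+[a,b]
def rect(cx,cy,z,hx,hy): return [[cx-hx,cy+hy,z],[cx-hx,cy-hy,z],[cx+hx,cy-hy,z],[cx+hx,cy+hy,z]]
def fit(name,pts,x0):
    O={n:(np.array(p[0]),px(n,p[1])) for n,p in pts.items()}
    def f(v,names):
        c,s=np.cos(v[2]),np.sin(v[2]);R=np.array([[c,-s,0],[s,c,0],[0,0,1]])
        return np.concatenate([(proj(n,O[n][0]@R.T+[v[0],v[1],0])-O[n][1]).ravel() for n in names])
    for nn in (["top"],["scene"],["top","scene"]):
        r=least_squares(f,x0,args=(nn,),loss="soft_l1")
        print(name,nn,r.x.round(4),"rms px",np.sqrt(np.mean(r.fun**2)).round(2),"max",abs(f(r.x,nn)).max().round(1))
    return r.x.tolist()
bx=rect(0,0,.06,.0825,.1)+rect(-.04,0,.04,.011,.06)+rect(.04,0,.04,.011,.06)
B=fit("box",{"top":(bx,[(371,298),(603,432),(710,243),(480,115),(437,293),(575,370),(585,345),(447,268),(487,203),(630,279),(640,255),(497,177)]),
 "scene":(bx,[(250,257),(225,510),(475,525),(485,270),(290,322),(273,476),(308,478),(320,322),(407,330),(395,486),(431,488),(438,330)])},[.42,-.25,-.5])
sl=rect(0,0,.014,.06,.011) # rear(-x)L, -xR, +xR, +xL
S1=fit("s1",{"top":(sl,[(228,367),(254,360),(216,209),(191,214)]),"scene":(sl,[(132,212),(150,220),(270,143),(258,130)])},[.4,0,.2])
S2=fit("s2",{"top":(sl,[(44,394),(72,390),(59,234),(31,238)]),"scene":(sl,[(40,92),(52,102),(184,43),(172,32)])},[.4,.1,0])
json.dump(dict(box=B,s1=S1,s2=S2),open("poses.json","w"))
E
python3 fit.py
```

```text
box ['top'] [ 0.467  -0.3049 -0.534 ] rms px 0.59 max 1.3
box ['scene'] [ 0.469  -0.3099 -0.5412] rms px 0.66 max 1.9
box ['top', 'scene'] [ 0.4682 -0.3076 -0.5378] rms px 0.92 max 2.5
s1 ['top'] [ 0.4615 -0.0671  0.2306] rms px 0.25 max 0.4
s1 ['scene'] [ 0.4639 -0.0719  0.2525] rms px 0.88 max 1.9
s1 ['top', 'scene'] [ 0.4626 -0.0684  0.2346] rms px 0.85 max 1.6
s2 ['top'] [0.4428 0.0636 0.083 ] rms px 0.13 max 0.2
s2 ['scene'] [0.4453 0.0586 0.114 ] rms px 0.75 max 1.5
s2 ['top', 'scene'] [0.4441 0.0624 0.0874] rms px 0.81 max 1.6
```

```bash
cat > h.py <<'E'
import numpy as np, json
from scipy.spatial.transform import Rotation as Ro
from bench import manip, cams
P=json.load(open("poses.json")); B=np.array(P["box"])
def ax(yaw): return np.array([np.cos(yaw),np.sin(yaw),0])
def b2w(p): return Ro.from_rotvec([0,0,B[2]]).apply(p)+[B[0],B[1],0]
def ori(z,y,pos):
    """tool z, closing axis +-y; the half turn with less joint travel"""
    best=None;q0=np.array(manip.read_joint_positions())
    for s in(1,-1):
        r=Ro.from_matrix(np.column_stack([np.cross(s*y,z),s*y,z])).as_rotvec()
        q=manip.solve_ik(pos,r)
        if q is not None:
            c=abs(np.array(q)-q0).max()
            if best is None or c<best[0]: best=(c,r)
    return best[1]
def down(yaw,pos): return ori(np.array([0,0,-1.]),ax(yaw+np.pi/2),pos)
def st(m): print(m,"t",round(manip.read_time_s(),1),"tcp",np.round(manip.read_ee_pos(),4),"w",round(manip.read_gripper_width(),3),"gf",round(manip.read_grasp_force(),1),"F",np.round(manip.read_force(),1))
def pick(s):
    x,y,yaw=P[s]; up=[x,y,.13]
    manip.set_gripper(.6,30)
    o=down(yaw,up); manip.move_to(up,o); st("above")
    print("contact",manip.servo_line([x,y,.004],rate=.1,max_force=8)); st("low")
    manip.set_gripper(0,30); st("closed")
    manip.servo_line([x,y,.14],rate=.2); st("lifted")
def over(yb):
    p=b2w([0,yb,.14]); manip.move_to(p,down(B[2],p)); st("over")
def place(yb):
    p=b2w([0,yb,.049])
    print("contact",manip.servo_line(p,rate=.06,max_force=6)); st("placed")
    manip.set_gripper(.45); manip.wait(.1)
    manip.servo_line(b2w([0,yb,.15]),rate=.2); st("up")
E
python3 - <<'E'
from h import *
pick("s1"); over(-.04)
import cv2
cv2.imwrite("pics/w1.png",cams.camera("wrist")[:,:,::-1])
E
```

```text
above t 3.0 tcp [ 0.4628 -0.0678  0.1301] w 0.597 gf 0.0 F [-0.3  0.4  0.8]
contact False
low t 4.4 tcp [ 0.4631 -0.0685  0.0047] w 0.596 gf 0.0 F [-0.1  0.   0.5]
closed t 4.9 tcp [ 0.4626 -0.0684  0.004 ] w 0.001 gf 0.0 F [-0.1  0.1  0.1]
lifted t 5.8 tcp [ 0.4622 -0.0684  0.1389] w 0.003 gf 0.0 F [ 0.5  0.2 -0.8]
over t 6.8 tcp [ 0.4479 -0.3409  0.1397] w -0.002 gf 0.0 F [ 0.3 -0.1 -0.6]
```

View pics/w1.png

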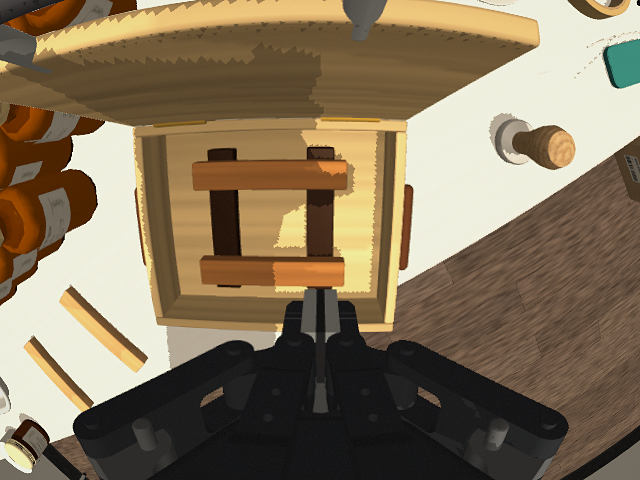

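The fingers closed on nothing. In the wrist view the fingers line up with the right dark slat, at about (320,290). The pale slats still lie at about (104,330) and (60,370). I'll locate them again from this wrist view, using the box as a check.

```bash
cat >> h.py <<'E'
def wray(uv,z,info):
    K=info["intrinsics"];T=np.array(info["T"]);d=(np.array(uv,float)-K[:2,2])/K[0,0];r=np.linalg.norm(d)
    v=T[:3,:3]@np.array([*(d/r*np.sin(r)),np.cos(r)]); return T[:3,3]+v*(z-T[2,3])/v[2]
E
python3 - <<'E'
from h import *
i=cams.camera_info("wrist"); print(i["intrinsics"][0],i["T"][:3,3])
for n,uv,z in [("rimHingeL",(133,126),.06),("rimHR",(407,122),.06),("rimFL",(158,324),.06),("rimFR",(396,330),.06),
 ("m1 L",(201,258),.04),("m2L",(193,165),.04)]:
    p=wray(uv,z,i); print(n,p.round(4),Ro.from_rotvec([0,0,-B[2]]).apply(p-[B[0],B[1],0]).round(4))
for uv in [(69,288),(148,358),(136,371),(60,300),(33,337),(25,346),(92,407)]: print(uv,wray(uv,.014,i).round(4))
for s in("s1","s2"):
    x,y,w=P[s]
    for a in(.06,-.06): print(s,np.round([x+a*np.cos(w),y+a*np.sin(w)],4))
E
```

```text
[371.64829954   0.         320.07176476] [ 0.51416213 -0.37942187  0.31636897]
rimHingeL [ 0.5898 -0.2633  0.06  ] [0.0817 0.1003 0.06  ]
rimHR [ 0.4861 -0.4326  0.06  ] [ 0.0794 -0.0982  0.06  ]
rimFL [ 0.4487 -0.1792  0.06  ] [-0.0825  0.1002  0.06  ]
rimFR [ 0.3452 -0.3513  0.06  ] [-0.0833 -0.1006  0.06  ]
m1 L [ 0.4741 -0.2418  0.04  ] [-0.0287  0.0595  0.04  ]
m2L [ 0.5399 -0.2806  0.04  ] [0.0477 0.0599 0.04  ]
(69, 288) [ 0.5209 -0.0698  0.014 ]
(148, 358) [ 0.4097 -0.1013  0.014 ]
(136, 371) [ 0.4025 -0.0728  0.014 ]
(60, 300) [ 0.517  -0.0454  0.014 ]
(33, 337) [0.5031 0.0442 0.014 ]
(25, 346) [0.5006 0.0736 0.014 ]
(92, 407) [0.3846 0.0433 0.014 ]
s1 [ 0.521  -0.0545]
s1 [ 0.4042 -0.0824]
s2 [0.5038 0.0676]
s2 [0.3843 0.0571]
```

The wrist view confirms the box to about 1 mm, and the slats are where the fit put them. So the partly open fingers must have closed above the slat. I'll probe downward to contact with a nearly closed gripper and grasp from there.

```bash
python3 - <<'E'
import json
p=json.load(open("poses.json"));p["s1"]=[.4625,-.0700,.243];json.dump(p,open("poses.json","w"))
s=open("h.py").read()
s=s.replace('set_gripper(.6,30)','set_gripper(.48,30)').replace('''manip.servo_line([x,y,.004],rate=.1,max_force=8)); st("low")''','''manip.servo_line([x,y,.008],rate=.12,max_force=8),manip.servo_line([x,y,-.016],rate=.02,max_force=5)); st("low")
    z=manip.read_ee_pos()[2]+.003; manip.servo_line([x,y,z],rate=.03); P["z"]=z''')
open("h.py","w").write(s)
E
python3 - <<'E'
from h import *
pick("s1")
E
```

```text
above t 8.4 tcp [ 0.4627 -0.0707  0.1301] w 0.477 gf 0.0 F [-1.1  0.5 -0.3]
contact False False
low t 10.9 tcp [ 0.4626 -0.07   -0.0159] w 0.48 gf 0.0 F [-0.1  0.5  0.1]
closed t 11.6 tcp [ 0.4625 -0.07   -0.0129] w -0.003 gf 0.0 F [-0.6 -0.7 -0. ]
lifted t 12.6 tcp [ 0.4621 -0.0699  0.1388] w 0.001 gf 0.0 F [-0.2 -0.5 -0.1]
```

No contact even at −16 mm, so I need to look at where the fingertips really are.

Run:
```python
from h import *
import cv2
x,y,w=P["s1"]
manip.servo_line([x,y,.02],rate=.15,max_force=8); st("")
i=cams.camera_info("wrist"); a=cams.camera("wrist"); b=cams.camera("scene")[170:320,220:420]; 
im=np.vstack([cv2.resize(a,(400,300)),cv2.resize(b,(400,300),interpolation=cv2.INTER_CUBIC)])
cv2.imwrite("pics/chk.png",im[:,:,::-1])
from fit import proj
print(proj("scene",np.array([[x,y,.02],[x,y,.0],[x,y,.12]])), proj("scene",np.array([[x,y,.02]]))*2-[440,340]+[0,300])
T=i["T"];print(T.round(3))
q=(np.array([x,y,.02])-T[:3,3])@T[:3,:3]; print(q)
```

```text
t 13.5 tcp [ 0.463  -0.0701  0.0208] w -0.002 gf 0.0 F [ 0.5  0.2 -0.6]
box ['top'] [ 0.467  -0.3049 -0.534 ] rms px 0.59 max 1.3
box ['scene'] [ 0.469  -0.3099 -0.5412] rms px 0.66 max 1.9
box ['top', 'scene'] [ 0.4682 -0.3076 -0.5378] rms px 0.92 max 2.5
s1 ['top'] [ 0.4615 -0.0671  0.2306] rms px 0.25 max 0.4
s1 ['scene'] [ 0.4639 -0.0719  0.2525] rms px 0.88 max 1.9
s1 ['top', 'scene'] [ 0.4626 -0.0684  0.2346] rms px 0.85 max 1.6
s2 ['top'] [0.4428 0.0636 0.083 ] rms px 0.13 max 0.2
s2 ['scene'] [0.4453 0.0586 0.114 ] rms px 0.75 max 1.5
s2 ['top', 'scene'] [0.4441 0.0624 0.0874] rms px 0.81 max 1.6
[[294.81870296 252.13276547]
 [295.09415044 256.24902736]
 [293.34948263 230.17687172]] [[149.63740592 464.26553094]]
[[ 0.241 -0.926 -0.29   0.537]
 [-0.97  -0.23  -0.072 -0.051]
 [ 0.     0.299 -0.954  0.197]
 [ 0.     0.     0.     1.   ]]
[1.76954723e-04 2.04969469e-02 1.92159914e-01]
```

View pics/chk.png

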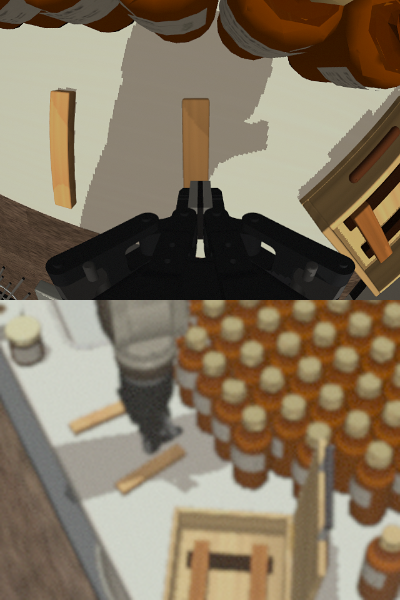

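In the scene half the fingertip is at about (165,445), against the (150,464) expected for the TCP. It looks higher or farther forward than reported. I'll enlarge both views to measure the tip.

Run:
```python
from h import *
import cv2
a=cams.camera("wrist")[180:380,240:400]; b=cams.camera("scene")[170:270,260:340]
cv2.imwrite("pics/chk2.png",np.hstack([cv2.resize(a,(400,500),interpolation=cv2.INTER_CUBIC),cv2.resize(b,(400,500),interpolation=cv2.INTER_CUBIC)])[:,:,::-1])
```

```text
(no output)
```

View pics/chk2.png

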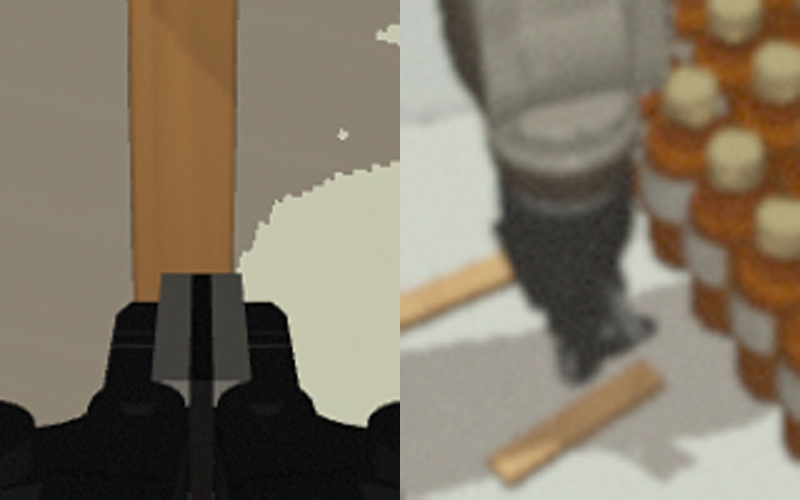

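The pad tips sit roughly 30 mm short of the reported TCP in both views: scene tip about (295,246), wrist tip row about 289. I'll probe the slat's top with the fingers shut to get the exact offset.

Run:
```python
from h import *
x,y,w=P["s1"]
manip.servo_line([x,y,-.008],rate=.1,max_force=6)
print(manip.servo_line([x,y,-.05],rate=.02,max_force=4)); st("probe")
manip.servo_line([x,y,.02],rate=.15)
```

```text
True
probe t 15.0 tcp [ 0.4626 -0.0684 -0.0198] w -0.001 gf 3.0 F [-0.9  0.3  5. ]
```

The real tip is about 33.5 mm behind the reported TCP. I'll correct for that and carry on.

```bash
python3 - <<'E'
s=open("h.py").read()
a=s.index("def pick");b=s.index("def wray")
s=s[:a]+'''D=.0335 # true fingertip lies this far behind the reported TCP (probed)
def pick(s):
    x,y,yaw=P[s]; up=[x,y,.06]
    manip.set_gripper(.5,40)
    manip.move_to(up,down(yaw,up)); st("above")
    print("contact",manip.servo_line([x,y,.0035-D],rate=.08,max_force=8)); st("low")
    manip.set_gripper(0,40); st("closed")
    manip.servo_line([x,y,.10],rate=.2); st("lifted")
def over(yb):
    p=b2w([0,yb,.10]); manip.move_to(p,down(B[2],p)); st("over")
def place(yb):
    p=b2w([0,yb,.0425-D])
    print("contact",manip.servo_line(p,rate=.06,max_force=6)); st("placed")
    manip.set_gripper(.45); manip.wait(.1)
    manip.servo_line(b2w([0,yb,.10]),rate=.2); st("up")
'''+s[b:]
open("h.py","w").write(s)
E
python3 - <<'E'
from h import *
pick("s1")
if manip.read_gripper_width()>.15:
    over(-.04)
    import cv2
    cv2.imwrite("pics/w2.png",cams.camera("wrist")[:,:,::-1])
E
```

```text
above t 16.2 tcp [ 0.4637 -0.0686  0.0616] w 0.502 gf 0.0 F [-0.6  0.3 -0.1]
contact False
low t 17.5 tcp [ 0.463  -0.0685 -0.0294] w 0.503 gf 0.0 F [0.2 0.2 0.6]
closed t 17.8 tcp [ 0.4631 -0.0685 -0.0294] w 0.249 gf 39.8 F [-0.9  0.5  5. ]
lifted t 18.6 tcp [ 0.462  -0.0683  0.0986] w 0.241 gf 39.2 F [ 0.1 -0.4 -1.4]
over t 19.7 tcp [ 0.4479 -0.3409  0.0996] w 0.247 gf 39.2 F [-0.3  0.6 -0. ]
```

Run:
```python
from h import *
import cv2
place(-.04)
pick("s2")
if manip.read_gripper_width()>.15: over(.04)
cv2.imwrite("pics/w3.png",cams.camera("wrist")[:,:,::-1])
```

```text
contact True
placed t 21.1 tcp [ 0.4476 -0.3418  0.0107] w 0.239 gf 39.8 F [-0.8  0.5  4.7]
up t 22.1 tcp [ 0.4477 -0.3418  0.0993] w 0.449 gf 0.0 F [-0.6 -0.3 -0.4]
above t 24.9 tcp [0.4442 0.0622 0.06  ] w 0.501 gf 0.0 F [-0.7  0.1 -0.2]
contact False
low t 26.2 tcp [ 0.4445  0.0624 -0.0294] w 0.498 gf 0.0 F [ 0.1  0.4 -0.2]
closed t 26.5 tcp [ 0.4445  0.0624 -0.0294] w 0.243 gf 39.9 F [-0.4  0.5  4.6]
lifted t 27.3 tcp [0.4435 0.0623 0.0986] w 0.239 gf 39.2 F [-0.5  0.6 -1.2]
over t 28.6 tcp [ 0.4888 -0.2722  0.0998] w 0.243 gf 39.2 F [0.1 0.5 0.2]
```

View pics/w3.png

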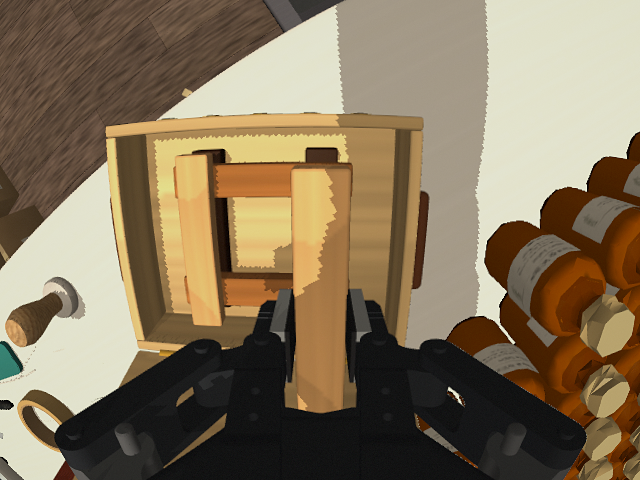

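The second slat is gripped, spanning about (320,165) to (325,410). The first lies on the middle pair, (194,156) to (207,324). I'll place the second and check both.

Run:
```python
from h import *
import cv2
i=cams.camera_info("wrist")
for uv in[(194,156),(207,324)]:
    p=wray(uv,.054,i);print(Ro.from_rotvec([0,0,-B[2]]).apply(p-[B[0],B[1],0]).round(4))
place(.04)
p=b2w([-.03,0,.20]); manip.servo_line(p,rate=.3); st("mid")
cv2.imwrite("pics/w4.png",cams.camera("wrist")[:,:,::-1])
i=cams.camera_info("wrist");np.save("T4.npy",i["T"])
# lid plan: bar poses, IK check, both half turns
def bar(a): return b2w([.0825-.199*np.cos(a)+.0045*np.sin(a),0,.06+.199*np.sin(a)+.0045*np.cos(a)])
for k in range(2):
  print("half",k)
  for a in(1.7,1.4,1.2,1.047):
    t=(1.7-a)*.8; z=b2w([np.sin(t),0,-np.cos(t)])-b2w([0,0,0]); y=(1-2*k)*(b2w([np.cos(t),0,np.sin(t)])-b2w([0,0,0]))
    r=Ro.from_matrix(np.column_stack([np.cross(y,z),y,z])).as_rotvec()
    tip=bar(a)+z*(.017+D); q=manip.solve_ik(tip,r); print(a,bar(a).round(3),None if q is None else np.round(q,2))
print(np.round(manip.read_joint_positions(),2))
```

```text
[-0.0601 -0.0366  0.054 ]
[ 0.0575 -0.0391  0.054 ]
contact True
placed t 30.0 tcp [ 0.4886 -0.2731  0.0106] w 0.241 gf 39.9 F [-0.9  0.5  5. ]
up t 31.0 tcp [ 0.4886 -0.2731  0.0993] w 0.446 gf 0.0 F [-0.5  0.2  0.5]
mid t 31.5 tcp [ 0.4421 -0.2924  0.1994] w 0.454 gf 0.0 F [ 0.1 -0.1 -1. ]
half 0
1.7 [ 0.565 -0.365  0.257] [-0.57  0.41  0.58  1.74  0.    1.53]
1.4 [ 0.514 -0.335  0.257] [-0.58  0.    0.08  1.41  0.01  1.53]
1.2 [ 0.481 -0.315  0.247] [-0.59 -0.25 -0.2   1.22  0.02  1.52]
1.047 [ 0.457 -0.301  0.235] [-0.6  -0.43 -0.4   1.08  0.03  1.52]
half 1
1.7 [ 0.565 -0.365  0.257] [-0.57  0.41  0.58  1.74  0.   -1.61]
1.4 [ 0.514 -0.335  0.257] [-0.58  0.    0.08  1.41  0.01 -1.61]
1.2 [ 0.481 -0.315  0.247] [-0.59 -0.25 -0.2   1.22  0.02 -1.62]
1.047 [ 0.457 -0.301  0.235] [-0.6  -0.43 -0.4   1.08  0.03 -1.62]
[-0.58  0.04  0.13  1.66 -0.   -0.05]
```

View pics/w4.png

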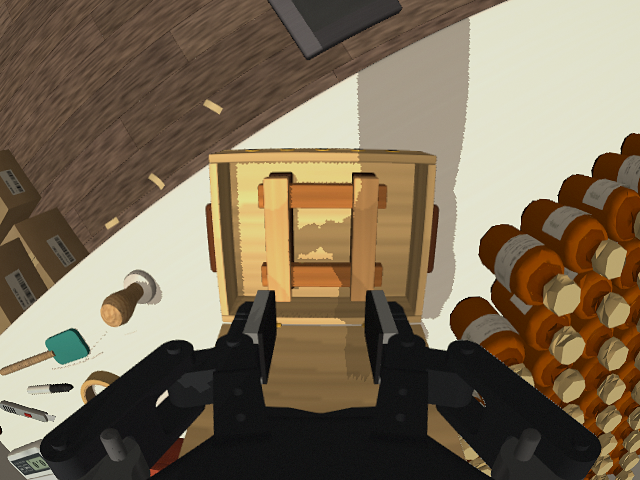

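Both pale slats lie square over the dark ones, at (277,175)–(282,300) and (365,175)–(363,300), and the middle slats are in place. Next I grip the lid bar from above and check the hold.

```bash
cat >> h.py <<'E'
def bar(a): return b2w([.0825-.199*np.cos(a)+.0045*np.sin(a),0,.06+.199*np.sin(a)+.0045*np.cos(a)])
def lidpose(a,back=0.):
    t=(1.7-a)*.8; v=lambda p:Ro.from_rotvec([0,0,B[2]]).apply(p)
    z=v([np.sin(t),0,-np.cos(t)]); y=v([np.cos(t),0,np.sin(t)])
    return bar(a)+z*(.016+D-back), Ro.from_matrix(np.column_stack([np.cross(y,z),y,z])).as_rotvec()
E
python3 - <<'E'
from h import *
import cv2
p=manip.read_ee_pos(); manip.servo_line([p[0],p[1],.275],rate=.3)
manip.set_gripper(.7,50)
manip.move_to(*lidpose(1.7,.065)); st("above")
print(manip.servo_line(lidpose(1.7)[0],rate=.06,max_force=8)); st("at bar")
manip.set_gripper(0,50); st("closed")
cv2.imwrite("pics/w5.png",cams.camera("wrist")[:,:,::-1])
E
```

```text
above t 33.7 tcp [ 0.5648 -0.3652  0.2725] w 0.701 gf 0.0 F [0.  0.6 0.3]
False
at bar t 35.0 tcp [ 0.5651 -0.3653  0.2078] w 0.698 gf 0.0 F [0.2 1.4 0.2]
closed t 35.5 tcp [ 0.5637 -0.3645  0.2075] w 0.119 gf 49.3 F [-7.6  5.5  2.3]
```

The grip width matches the 12 mm bar. Bringing the lid forward along its arc.

Run:
```python
from h import *
import cv2
for a in np.linspace(1.7,np.pi/3,8)[1:]:
    manip.servo_line(*lidpose(a),rate=.05); st(f"{a:.2f}")
    if manip.read_gripper_width()<.06: print("LOST"); break
manip.wait(.5); st("end")
cv2.imwrite("pics/s6.png",np.hstack([cv2.resize(cams.camera("wrist"),(400,300)),cv2.resize(cams.camera("scene")[190:340,240:440],(400,300),interpolation=cv2.INTER_CUBIC)])[:,:,::-1])
```

```text
1.61 t 36.0 tcp [ 0.5522 -0.3575  0.2096] w 0.12 gf 49.6 F [0.7 0.  0.4]
1.51 t 36.4 tcp [ 0.5399 -0.3501  0.2103] w 0.118 gf 49.8 F [2.  0.8 1. ]
1.42 t 36.9 tcp [ 0.5273 -0.3425  0.2097] w 0.118 gf 49.9 F [2.2 3.4 3.1]
1.33 t 37.3 tcp [ 0.5147 -0.3349  0.2075] w 0.119 gf 50.2 F [3.2 3.9 4.6]
1.23 t 37.8 tcp [ 0.5025 -0.3275  0.2041] w 0.117 gf 50.2 F [3.6 4.1 5.6]
1.14 t 38.2 tcp [ 0.4901 -0.3201  0.1986] w 0.116 gf 51.9 F [0.6 6.7 5. ]
1.05 t 38.7 tcp [ 0.4787 -0.3132  0.1924] w 0.116 gf 51.9 F [2.  6.4 4.8]
end t 39.2 tcp [ 0.4791 -0.3135  0.1926] w 0.119 gf 52.0 F [2.  7.9 5.5]
```

View pics/s6.png

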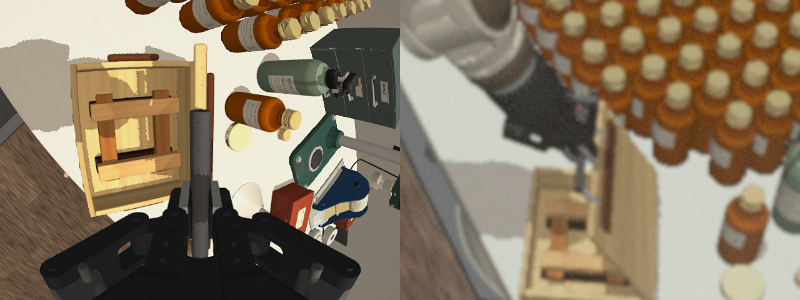

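The bar is between the pads (wrist half, about (200,180)), the lid stands at about 60° and the crib is undisturbed. Handing in.

Run:
```python
from h import *
print(lidpose(np.pi/3)[0].round(4),np.round(manip.read_ee_pos(),4))
print(manip.close_job())
```

```text
[ 0.4782 -0.3135  0.1917] [ 0.4791 -0.3134  0.1926]
the job is handed in; nothing more can be done
None
```

The job is handed in at about 39 s: both pale slats lie on the middle pair above the dark bottom slats, and the gripper is holding the lid still at about 60° open; the judge's verdict was not shown.

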